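# Part two stuck bins in a stripper fork and sort them by size

### The arm

A 6-joint arm with a two-finger parallel gripper is mounted at the origin on a cart in front of the work surface, level with it; the furniture and walls round the work are solid. World frame = base frame: x ahead of the robot, y to its left, z up, the work surface at z = 0. Lengths are in mm, angles in rad, forces in N, time in s.
With the tool pointing down it reaches from about 300 to 775 mm from the base axis. Payload 14.6 kg.
Tool frame: the origin (TCP) lies between the finger pads; the fingertips stand manip.tip_reach ahead of it and the grasp point (between the pads) lies 5 mm behind it (manip.tip_reach is the distance from the TCP to the fingertips, in mm); z points along the fingers, y is the line along which they close (so a half turn about z gives the same grasp; the last joint's range is limited). The gripper opens to 94 mm and grips with 3 to 60 N. Pads are 16 mm wide; open, the fingers measure 119 mm over their backs; the gripper's body (75 mm by 177 mm) begins 78 mm behind the grasp point.
Start: joints at [-0.067, 0.3, 1.521, -0, 1.321, -0.067], TCP at [549.99, -0.002, 219.446] pointing down, gripper open.
Joint ranges: [-3.03, 3.03], [-0.79, 2.21], [0.23, 2.52], [-1.04, 4.18], [0, 3.07], [-2.55, 2.55]. Speed limits (rad/s): [2.22, 2.22, 2.57, 3.14, 3.14, 3.14].

### API

Orientations are given as [roll, pitch, yaw] about the fixed x, y, z axes, in that order (R = Rz(yaw) Ry(pitch) Rx(roll)).
In Python, from cell import manip gives the robot as it stands. The module is installed in compiled form; this text tells all that it offers.
- The arm moves only by the shell command python3 -m creep 'ROWS' [FORCE]. ROWS is JSON, a list of rows, each a list of 3 entries, a list of its own where there are three numbers: the opening, from -1 (shut) to 1 (fully open), then the shift along the tool's x, y, z in cm, then the turn about the tool's z in units of 5 degrees (1.0 is 5 degrees). In form: [[grip, [tx, ty, tz], roll], ...]. A call has 1 to 12 rows; each row is the pose to reach, as a shift and turn from the pose commanded when the call began, along the tool's axes at that moment; what a row does not reach only later rows make up. A row lasts 1/10 s, in which the tool goes at most 50 mm and 8.59 degrees, less where a joint would pass 70% of its speed; a pose out of reach is approached as far as the arm can. A call with a gripper value outside its range is refused whole. The fingers move at their own pace and stop on an object; FORCE is the grip in N (left out, the last holds). Time passes only in rows, so rows that repeat a pose let the fingers close. It gives the time, the measured TCP pose, the force, the opening and the grip force at its end, in the units of the state.
- manip.read_state(): the state, without advancing time (a new reading comes with each control period).
- manip.camera(name): name is "scene" or "side" or "wrist"; returns the picture (384x512x3 uint8, red, green, blue); there is no depth.
- manip.camera_params(name): a dict with "fovy" (degrees; the focal length in pixels is half the picture's height over the tangent of half this angle, whatever the lens; pixels are square), "cx", "cy" (the principal point, pixels), "origin" and "attitude" of the camera in the world. Camera axes: x right, y down, z forward; pixel columns grow to the right and rows downward; lengths in mm; the calibration is good to about 2 mm. A picture is of the moment at which its call begins: read the wrist's pose just before it. camera_params takes no time and is no camera call; for the wrist camera it gives the pose at the moment of the call.
- manip.sign_off(): hands the job in; it is judged then, once.
The state is a dict: "clock": time; "joints": joint angles; "qd": joint speeds; "effort": joint torques, N m; "eef_pos": TCP position; "eef_rot": TCP orientation; "wrist_force": force on the tool from outside, world axes, zero at the start; "moment": the same for the moment, N m; "finger_gap": finger opening in mm; "finger_force": force on a finger pad.
Only numpy, scipy, OpenCV 4.12 (cv2) and the standard library are available. Lean on these libraries where they do the work, as an engineer would, in place of code of your own. Each camera call takes 0.05 s, during which the arm holds its last target. There are 200 camera calls.

### The job

Two steel parts bins are stuck one inside the other. Stand the pair in the stripper fork with the outer bin's end lips under the ledges and let go, then pull the inner bin up and out of it. Finally set the small bin in the small plywood tray and the large bin in the large tray, each upright and flat on the tray's floor, and leave the other things on the bench where they are.

Things in the scene. Friction and masses are not known exactly. Their poses are not given: they have to be found in the camera images.
- large_bin: Large outer bin, plain sheet steel, open top: 64 mm wide (its x), 100 mm long (its y), 60 mm high, walls and floor 3 mm, about 0.26 kg. At each end of its length a flat lip 54 mm wide sticks out 15 mm at rim height (underside 56, top 60 mm up), so 130 mm over the lips. Both ends alike. Origin: centre of its underside; z up.
- bin_leaves (a point): Point 40 mm above the large bin's origin, midway between two sprung leaves in its end walls, which clamp what is nested inside: lifted alone, the small bin brings the large one along; with the large one held down it comes out with a straight upward pull of about 6 to 20 N.
- small_bin: Small inner bin, plain sheet steel, open at the top: 53 mm wide (its x), 84 mm long (its y), 81 mm high, walls and floor 3 mm, no lips. Origin: centre of its underside; z up. About 0.15 kg. At the start it stands on the large bin's floor, axes along the large bin's, its top 24 mm above the large bin's rim.
- stripper_fork: Stripper fork, fixed to the bench: two upright timber cheeks 110 mm long (x = -55 to 55 mm), 142 mm apart (y = -71 to 71), each with a dark steel ledge on top that overhangs inward. Open at its front (-x, towards the robot) and above the middle; a tie bar 12 mm high behind, x = 55 to 73 mm. Origin: centre between the cheeks at bench height.
- fork_slot (a point): Point 67 mm above the fork's origin, level with the undersides of its ledges. The ledges are 6 mm thick and leave a gap of 110 mm (y = -55 to 55 mm of the fork). The pair of bins, its length along the fork's y, on or just above the bench, slides in along the fork's +x, the lips under the ledges.
- large_tray_in (a point): Centre of the inner floor of the large plywood tray, 6 mm above the bench. The tray is fixed, inside 93 mm (x) by 153 mm (y), rim 18 mm above the bench, walls 6 mm. z up; its long side is y.
- small_tray_in (a point): Centre of the inner floor of the small plywood tray, 6 mm above the bench. The tray is fixed, inside 73 mm (x) by 113 mm (y), rim 18 mm above the bench, walls 6 mm. z up; its long side is y. The two trays may have changed places.
- sanding_block: Bystander: cream sanding block, 64 x 112 x 28 mm, loose; origin at the centre of its underside.
- tape_measure: Bystander: yellow tape measure standing on edge, 32 x 71 x 63 mm, loose; origin at the centre of its underside.
- screwdriver: Bystander: screwdriver with a yellow handle, 175 mm long, 29 mm thick, loose; origin at the centre of its underside.
There are look-alikes about, which are no part of the job. Leave any blue look-alike of the large_bin alone.

How it is judged (in metres and radians):
On the way, in this order (a step that is already met when the one before it is completed fails the run):
1. the pair, still nested, stands in the fork with the lips under the ledges and is let go (x of large_bin in the frame of stripper_fork between -0.04 and 0.04 m and y of large_bin in the frame of stripper_fork between -0.012 and 0.012 m and height (world z) of large_bin below 0.012 m and distance between small_bin and large_bin below 0.02 m and contact force between each of large_bin, small_bin and the fingers below 0.3 N), for 0.1 s.
2. the small bin is lifted clear out of the large one, which stays in the fork (x of large_bin in the frame of stripper_fork between -0.04 and 0.04 m and y of large_bin in the frame of stripper_fork between -0.012 and 0.012 m and height (world z) of large_bin below 0.012 m and z of small_bin in the frame of large_bin above 0.065 m), for 0.1 s.
At the end, for the whole second after the job is handed in: The small bin stands in the small tray and the large bin in the large tray, each upright (within 0.08 rad), its underside on the tray's floor (within 4 mm) and its centre within 20 mm of the tray's centre along each side, at rest and released (x of small_bin in the frame of small_tray_in between -0.02 and 0.02 m and y of small_bin in the frame of small_tray_in between -0.02 and 0.02 m and z of small_bin in the frame of small_tray_in between -0.004 and 0.004 m and angle between each of small_bin, large_bin's own z axis and vertical below 0.08 rad and linear speed of each of small_bin, large_bin below 0.02 m/s and contact force between each of small_bin, large_bin and the fingers below 0.3 N and x of large_bin in the frame of large_tray_in between -0.02 and 0.02 m and y of large_bin in the frame of large_tray_in between -0.02 and 0.02 m and z of large_bin in the frame of large_tray_in between -0.004 and 0.004 m); the robot touches nothing.
It fails at once if a bystander (sanding block) is pushed more than 40 mm from its place (distance of sanding_block from where it was at the start of the episode above 0.04 m).
It fails at once if a bystander (tape measure) is pushed more than 40 mm from its place (distance of tape_measure from where it was at the start of the episode above 0.04 m).
It fails at once if a bystander (screwdriver) is pushed more than 40 mm from its place (distance of screwdriver from where it was at the start of the episode above 0.04 m).
It also fails if it takes over 69 s, if anything falls off the work surface, if the arm or the gripper's body presses on something with over 40 N, if the wrist force passes 120 N, or if a joint passes its speed limit or range.

## Working session

There is one attempt and no reset: what is moved stays moved. The work goes in short steps, Python scripts to look and compute and a shell command to move; the robot and the scene stay as the last step left them, time stands still between calls to the robot, and variables do not carry over. Pictures are saved under pics/ and viewed, at most 10 in all, crops included, and the job is handed in when it is done.

```bash
mkdir -p pics; cat > h.py <<'E'
import numpy as np, cv2, json
from cell import manip
from scipy.spatial.transform import Rotation as R
def snap(n,f):
    p=manip.camera_params(n); im=manip.camera(n); cv2.imwrite(f'pics/{f}.png',im[:,:,::-1]); 
    json.dump({k:(np.array(v).tolist() if not isinstance(v,str) else v) for k,v in p.items()},open(f'pics/{f}.json','w')); return im,p
E
python3 - <<'E'
from h import *
print(manip.read_state(), manip.tip_reach)
ims=[]
for n in ['scene','side','wrist']:
    im,p=snap(n,n+'0'); ims.append(im); print(n,p)
E
```

```text
{'clock': 0.0, 'joints': array([-6.66049212e-02,  3.00489083e-01,  1.52155130e+00,  1.22762553e-05,
        1.32069851e+00, -6.65846349e-02]), 'qd': array([-0.00078787,  0.00250914,  0.00040041, -0.0013308 ,  0.00077289,
       -0.00239735]), 'effort': array([-1.53750298e-03, -5.31805658e+01, -3.52735734e+01,  7.07558286e-02,
        2.43994006e-02, -4.79655944e-05]), 'eef_pos': array([5.49765679e+02, 1.30493061e-02, 2.18889055e+02]), 'eef_rot': array([-3.14044975e+00, -8.81296413e-05,  1.57077294e+00]), 'wrist_force': array([-0.13252282,  0.01814498, -0.47906217]), 'moment': array([-0.00176465, -0.01187577, -0.02466128]), 'finger_force': 0.0, 'finger_gap': 93.95966863180301} 14.0
scene {'fovy': 53.19280006759734, 'cx': 255.41695083658774, 'cy': 190.97582554240034, 'origin': array([-130.64528847, 1020.71669324,  936.45274383]), 'attitude': array([-2.18040693, -0.01823737, -2.54486011])}
side {'fovy': 45.04769818845555, 'cx': 257.0288794088831, 'cy': 184.4735302997205, 'origin': array([  219.85132321, -1573.67666766,   910.83500881]), 'attitude': array([-2.04284851,  0.01500061, -0.19316058])}
wrist {'fovy': 71.24747361231428, 'cx': 257.6529314114723, 'cy': 186.40582846492086, 'origin': array([550.94659032,  67.66697521, 384.23461209]), 'attitude': array([2.90556860e+00, 2.37704646e-03, 1.77297389e-04])}
```

View pics/scene0.png

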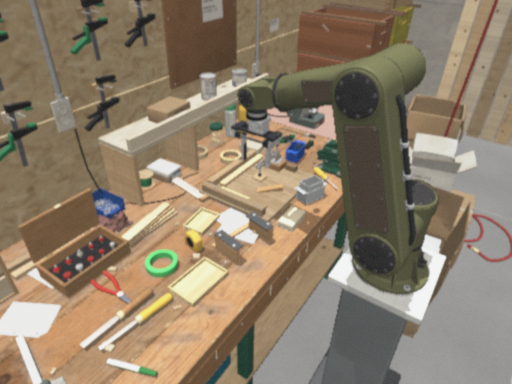

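View pics/side0.png

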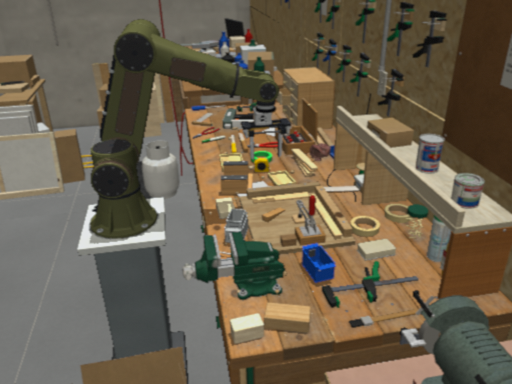

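View pics/wrist0.png

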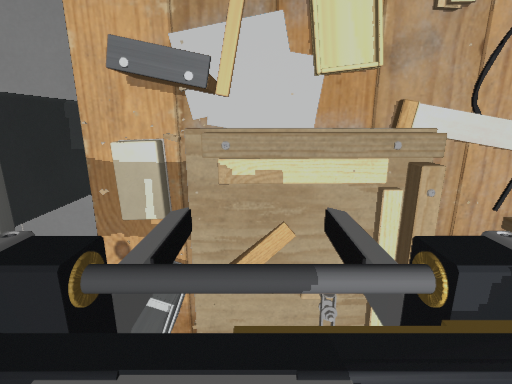

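```bash
cat >> h.py <<'E'
def cam(f):
    p=json.load(open(f'pics/{f}.json')); A=R.from_euler('xyz',p['attitude']).as_matrix(); return 192/np.tan(np.radians(p['fovy']/2)),p['cx'],p['cy'],np.array(p['origin']),A
def ray(f,u,v):
    F,cx,cy,o,A=cam(f); return o,A@np.array([(u-cx)/F,(v-cy)/F,1])
def onz(f,u,v,z):
    o,d=ray(f,u,v); return o+d*(z-o[2])/d[2]
def tri(*obs):
    M=np.zeros((3,3));b=np.zeros(3)
    for f,u,v in obs:
        o,d=ray(f,u,v); d=d/np.linalg.norm(d); P=np.eye(3)-np.outer(d,d); M+=P;b+=P@o
    return np.linalg.solve(M,b)
def proj(f,X):
    F,cx,cy,o,A=cam(f); c=A.T@(np.array(X)-o); return [cx+F*c[0]/c[2],cy+F*c[1]/c[2]]
E
python3 - <<'E'
from h import *
for f,u,v,z in [('scene0',311,188,60),('side0',236,220,60),('scene0',228,245,70),('scene0',260,225,70),('scene0',198,282,10),('scene0',201,221,10),('scene0',296,150,40),('wrist0',125,62,73),('wrist0',188,75,73),('side0',235,182,70),('side0',232,165,70),('wrist0',350,30,18),('wrist0',160,310,80)]:
    print(f,u,v,onz(f,u,v,z).round())
a=cv2.imread('pics/scene0.png')[160:240,220:345];b=cv2.imread('pics/side0.png')[140:240,200:310]
cv2.imwrite('pics/crop0.png',np.hstack([cv2.resize(a,(400,400*80//125+144)),cv2.resize(b,(400,400))]))
E
```

```text
scene0 311 188 [ 390. -176.   60.]
side0 236 220 [ 402. -189.   60.]
scene0 228 245 [453. 294.  70.]
scene0 260 225 [424. 148.  70.]
scene0 198 282 [467. 432.  10.]
scene0 201 221 [657. 198.  10.]
scene0 296 150 [ 612. -452.   40.]
wrist0 125 62 [407. 130.  73.]
wrist0 188 75 [475. 117.  73.]
side0 235 182 [441.  86.  70.]
side0 232 165 [453. 253.  70.]
wrist0 350 30 [664. 178.  18.]
wrist0 160 310 [ 422. -173.   80.]
```

View pics/crop0.png

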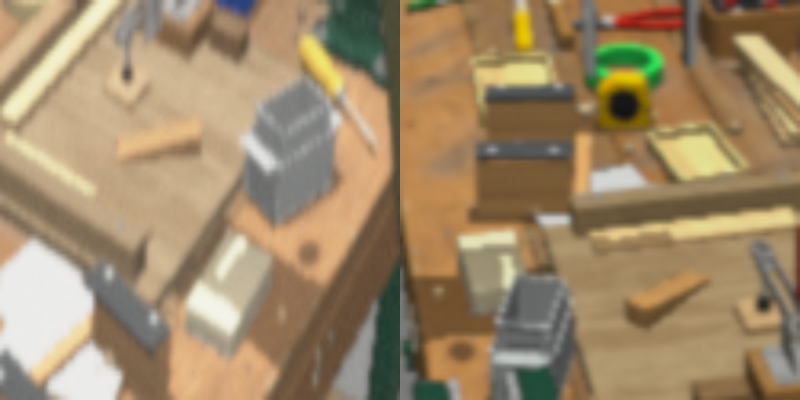

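The grey nested pair is at scene (311,188) and side (236,220). It has end lips and a taller bin inside, so it fits the description. The blue bin at scene (296,150) and side (318,262) is the look-alike and stays alone. The fork's two dark ledges are at scene (228,245) and (260,225). The trays are at scene (198,282) and (201,221). Next I'll take wrist views for measuring.

```bash
python3 -m creep '[[1,[12,-7,-8],0],[1,[12,-7,-8],0],[1,[12,-7,-8],0],[1,[12,-7,-8],0],[1,[12,-7,-8],0],[1,[12,-7,-8],0]]'
python3 -c "
from h import *
snap('wrist','w1')"
python3 -m creep '[[1,[16,4,0],0],[1,[16,4,0],0],[1,[16,4,0],0],[1,[16,4,0],0],[1,[16,4,0],0],[1,[16,4,0],0]]'
python3 -c "
from h import *
snap('wrist','w2')"
python3 -m creep '[[1,[-29,-8,0],0],[1,[-57,-8,0],0],[1,[-57,-8,0],0],[1,[-57,-8,0],0],[1,[-57,-8,0],0],[1,[-57,-8,0],0],[1,[-57,-8,0],0],[1,[-57,-8,0],0],[1,[-57,-8,0],0],[1,[-57,-8,0],0],[1,[-57,-8,0],0],[1,[-57,-8,0],0]]'
python3 -m creep '[[1,[-1,0,0],0],[1,[-1,0,0],0],[1,[-1,0,0],0],[1,[-1,0,0],0]]'
python3 - <<'E'
from h import *
snap('wrist','w3')
a,b,c=[cv2.imread(f'pics/w{i}.png') for i in (1,2,3)]
cv2.imwrite('pics/m1.png',np.vstack([np.hstack([cv2.resize(i[:300],None,fx=.78,fy=.78) for i in (a,b)])]))
E
```

```text
clock: 0.75
eef_pos: [480.2, 119.3, 298.4]
eef_rot: [-3.14, 0.0, 1.571]
wrist_force: [0.0, 0.7, -0.1]
finger_gap: 93.8
finger_force: 0.0
clock: 1.4
eef_pos: [520.4, 278.7, 298.3]
eef_rot: [-3.14, 0.001, 1.57]
wrist_force: [-0.5, 0.2, -0.2]
finger_gap: 94.3
finger_force: 0.0
clock: 2.65
eef_pos: [437.6, -294.0, 299.4]
eef_rot: [-3.142, 0.001, 1.566]
wrist_force: [0.5, 0.5, 0.1]
finger_gap: 94.0
finger_force: 0.0
clock: 3.05
eef_pos: [440.1, -299.0, 299.7]
eef_rot: [3.141, 0.0, 1.572]
wrist_force: [0.1, -0.3, -0.2]
finger_gap: 93.7
finger_force: 0.0
```

View pics/m1.png

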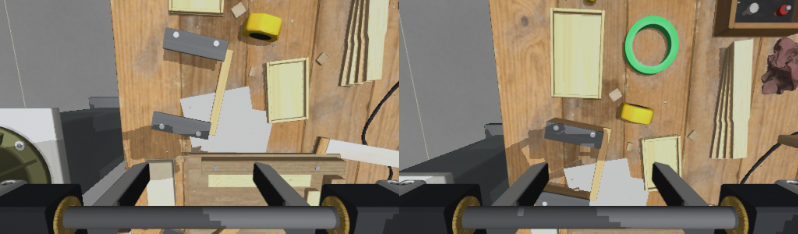

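View pics/w3.png

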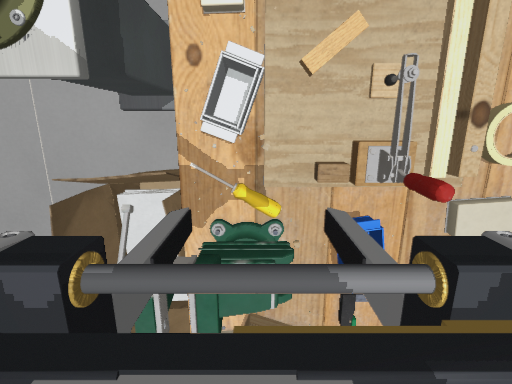

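The pair is in w3 at about (233,92), its lips at (243,48) and (221,137). The sanding block is above it and the screwdriver is at (240,195). In w1 the fork ledges and tie bar are visible, with the trays beside them. I'll take one more view of the pair, then enlarge the crops to measure.

```bash

python3 -m creep '[[1,[5,-10,0],0],[1,[5,-10,0],0],[1,[5,-10,0],0],[1,[5,-10,0],0],[1,[5,-10,0],0],[1,[5,-10,0],0]]'
python3 - <<'E'
from h import *
snap('wrist','w4')
I={i:cv2.imread(f'pics/w{i}.png') for i in (1,2,3,4)}
u,v=proj('w4',tri(('w3',233,92),('w3',233,92)) if 0 else onz('w3',233,92,60)); print(u,v)
def c(i,u0,v0,w,h,s): 
    x=cv2.resize(I[i][v0:v0+h,u0:u0+w],None,fx=s,fy=s,interpolation=cv2.INTER_CUBIC); return x
u0=int(u)-50;v0=max(0,int(v)-55);print(u0,v0)
top=np.hstack([c(3,185,35,100,110,3),c(4,u0,v0,100,110,3),])   #600x330
a=c(1,185,25,125,155,1.6) # 200x248
bot=np.hstack([c(1,185,25,130,135,2),c(1,325,60,90,135,2),c(2,180,0,100,135,2)]) #260+180+200
W=800
m=np.zeros((600,W,3),np.uint8); m[:330,:600]=top; m[330:600,:640]=bot
cv2.imwrite('pics/m2.png',m)
E
```

```text
clock: 3.7
eef_pos: [340.9, -250.3, 299.3]
eef_rot: [-3.141, -0.0, 1.571]
wrist_force: [0.1, 0.6, 0.2]
finger_gap: 93.9
finger_force: 0.0
301.03478620212246 126.8968464970606
251 71
```

View pics/m2.png

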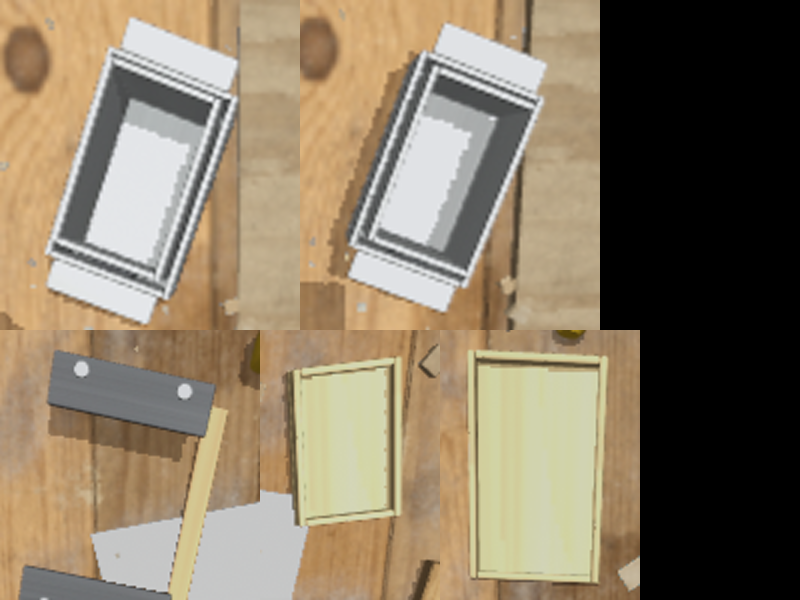

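```bash
cat > m.py <<'E'
from h import *
from scipy.optimize import least_squares
def fl(f,u,v,t=14):
    im=cv2.imread(f'pics/{f}.png'); m=np.zeros((386,514),np.uint8)
    im=cv2.medianBlur(im,3)
    cv2.floodFill(im,m,(u,v),0,(t,)*3,(t,)*3,4|(255<<8)|cv2.FLOODFILL_FIXED_RANGE|cv2.FLOODFILL_MASK_ONLY)
    m=cv2.morphologyEx(m[1:-1,1:-1],cv2.MORPH_CLOSE,np.ones((5,5)))
    c=max(cv2.findContours(m,0,1)[0],key=cv2.contourArea); r=cv2.minAreaRect(c); return r,cv2.boxPoints(r)
for f,u,v in [('w1',250,55),('w1',230,158),('w2',0,0),('wrist0',160,62)]:
    if f=='w2': u,v=[int(a) for a in proj('w2',onz('w1',252,57,73))]
    r,b=fl(f,u,v); print(f,(u,v),r[0],r[1],r[2]); print('   z73:',[onz(f,*p,73)[:2].round(1).tolist() for p in b], onz(f,*r[0],73).round(1))
P3=[(131,18),(239,60),(148,323),(49,287)];P4=[(145,24),(247,65),(146,313),(49,278)]
X=[tri(('w3',185+a[0]/3,35+a[1]/3),('w4',251+b[0]/3,71+b[1]/3)) for a,b in zip(P3,P4)]
X=np.array(X);print(X.round(1));c=X.mean(0);d=X[0]+X[1]-X[2]-X[3];print('pair',c,'len',np.linalg.norm(d)/2,'ydir deg',np.degrees(np.arctan2(d[1],d[0])))
def tray(f,o,off,pts):
    Q=np.array([onz(f,o[0]+(u-off[0])/2,o[1]+(v-off[1])/2,18) for u,v in pts]); d=Q[0]+Q[1]-Q[2]-Q[3]
    print('tray',Q.mean(0).round(1),np.degrees(np.arctan2(d[1],d[0])),np.linalg.norm(d)/2,np.linalg.norm(Q[0]-Q[1]))
tray('w1',(325,60),(260,330),[(294,370),(401,358),(400,515),(300,525)])
tray('w2',(180,0),(440,330),[(468,352),(606,357),(598,583),(470,578)])
E
python3 m.py
```

```text
w1 (250, 55) (249.83824157714844, 56.01856994628906) (81.88916778564453, 26.57535171508789) 11.888657569885254
   z73: [[412.1, 267.3], [420.8, 299.0], [527.1, 278.5], [520.7, 245.9]] [469.9 272.9  73. ]
w1 (230, 158) (231.63084411621094, 160.37425231933594) (74.31453704833984, 22.64073944091797) 11.142889976501465
   z73: [[385.2, 126.3], [393.4, 158.6], [498.8, 137.9], [492.6, 104.7]] [442.2 132.1  73. ]
w2 (225, 173) (223.62069702148438, 172.9844512939453) (73.7524642944336, 22.204627990722656) 11.093724250793457
   z73: [[412.9, 266.9], [421.2, 299.4], [526.8, 278.4], [520.5, 245.1]] [470.1 272.7  73. ]
wrist0 (160, 62) (156.6170654296875, 60.45365905761719) (105.74234008789062, 32.33732223510742) 12.094757080078125
   z73: [[381.8, 127.2], [393.1, 158.0], [501.0, 136.5], [492.3, 104.6]] [441.7 131.9  73. ]
[[ 400.5 -123.1   59.3]
 [ 450.  -141.2   59.6]
 [ 405.8 -261.7   61.8]
 [ 356.3 -244.5   56.7]]
pair [ 403.14743692 -192.6202301    59.3310392 ] len 128.70898768427656 ydir deg 69.92825368730661
tray [659.9 194.1  18. ] 96.51748286724438 122.19104833122586 82.76583011881561
tray [474.1 422.4  18. ] 87.63489419577452 163.04971126945316 102.03205808386494
```

```bash

python3 -m creep '[[1,[5.8,6.3,5],2],[1,[5.8,6.3,10],4.02],[1,[5.8,6.3,12],4.02],[1,[5.8,6.3,12],4.02],[1,[5.8,6.3,16],4.02],[1,[5.8,6.3,18],4.02],[1,[5.8,6.3,20],4.02],[1,[5.8,6.3,22],4.02],[1,[5.8,6.3,24],4.02],[1,[5.8,6.3,25.7],4.02],[1,[5.8,6.3,25.7],4.02],[1,[5.8,6.3,25.7],4.02]]'
python3 -m creep '[[-1,[0,0,0],0],[-1,[0,0,0],0],[-1,[0,0,0],0],[-1,[0,0,0],0],[-1,[0,0,0],0],[-1,[0,0,0],0],[-1,[0,0,0],0],[-1,[0,0,0],0]]' 30
```

```text
clock: 4.95
eef_pos: [403.6, -192.7, 43.4]
eef_rot: [3.141, 0.0, 1.221]
wrist_force: [-0.8, -1.5, 0.2]
finger_gap: 94.1
finger_force: 0.0
clock: 5.75
eef_pos: [402.9, -192.0, 42.7]
eef_rot: [-3.141, 0.0, 1.22]
wrist_force: [-3.5, 1.2, 6.0]
finger_gap: 63.6
finger_force: 30.0
```

```bash

python3 -m creep '[[-1,[0,0,-3],0],[-1,[0,0,-7],0],[-1,[0,0,-10],0],[-1,[3,-1.5,-10],0],[-1,[7,-3.5,-10],0],[-1,[11,-5.5,-10],0],[-1,[15,-7.5,-10],0],[-1,[19,-9.5,-10],0],[-1,[23,-11.7,-10],0],[-1,[27,-13.7,-10],0],[-1,[31,-15.7,-10],-1],[-1,[35,-17.8,-10],-1.77]]' 40
python3 -m creep '[[-1,[2.38,-0.8,0],0],[-1,[2.38,-0.8,0],0],[-1,[2.38,-0.8,0],0]]'
python3 - <<'E'
from h import *
s=manip.read_state();print(s['eef_pos'],s['eef_rot'],s['wrist_force'],s['finger_gap'])
snap('wrist','w5');a,_=snap('scene','s5')
E
```

```text
clock: 6.95
eef_pos: [355.3, 199.6, 142.3]
eef_rot: [-3.141, 0.0, 1.378]
wrist_force: [1.1, -0.4, -4.7]
finger_gap: 64.0
finger_force: 40.0
clock: 7.25
eef_pos: [352.5, 222.7, 142.0]
eef_rot: [-3.141, 0.001, 1.376]
wrist_force: [0.0, -0.7, -4.7]
finger_gap: 63.8
finger_force: 40.0
[352.45501097 222.73674042 141.9777825 ] [-3.14072643e+00  8.67640566e-04  1.37576698e+00] [ 0.01908009 -0.72656468 -4.6995332 ] 63.76163627448507
```

```bash

python3 -m creep '[[-1,[0,0,4],0],[-1,[0,0,8],0],[-1,[0,0,9.3],0],[-1,[0,0,9.75],0],[-1,[0,0,9.75],0],[-1,[0,0,9.75],0]]'
python3 -m creep '[[-1,[0,1,0],0],[-1,[0,2,0],0],[-1,[0,3,0],0],[-1,[0,3.7,0],0],[-1,[0,4.4,0],0],[-1,[0,5,0],0],[-1,[0,5.5,0],0]]'
```

```text
clock: 7.95
eef_pos: [353.6, 222.7, 45.9]
eef_rot: [3.14, -0.001, 1.374]
wrist_force: [0.8, 0.3, -5.0]
finger_gap: 63.7
finger_force: 40.0
clock: 8.65
eef_pos: [407.3, 211.9, 44.9]
eef_rot: [-3.141, 0.0, 1.374]
wrist_force: [-0.2, 0.1, -5.1]
finger_gap: 63.6
finger_force: 40.0
```

```bash

python3 -m creep '[[-1,[0,0.8,0],0],[-1,[0,1.6,0],0],[-1,[0,2.4,0],0],[-1,[0,3.2,0],0],[-1,[0,4,0],0],[-1,[0,5,0],0],[-1,[0,5,0],0]]'
python3 -m creep '[[-1,[0,0,0.2],0],[-1,[0,0,0.25],0],[-1,[0,0,0.25],0]]'
python3 - <<'E'
from h import *
snap('wrist','w6');snap('scene','s6');snap('side','d6')
a=cv2.imread('pics/w6.png');b=cv2.imread('pics/s6.png')[200:290,190:290];c=cv2.imread('pics/d6.png')[140:210,195:285]
m=np.hstack([cv2.resize(b,(400,360),interpolation=2),cv2.resize(c,(400,360),interpolation=2)])
m=np.vstack([m,cv2.resize(a[80:230,100:420],(512,240))[:, :].repeat(1,0) if 0 else cv2.copyMakeBorder(cv2.resize(a[80:230,100:420],(512,240)),0,0,0,288,0)])
cv2.imwrite('pics/m3.png',m)
E
```

```text
clock: 9.35
eef_pos: [457.1, 202.0, 45.0]
eef_rot: [3.141, -0.0, 1.374]
wrist_force: [-0.5, -0.7, -4.3]
finger_gap: 63.7
finger_force: 40.0
clock: 9.65
eef_pos: [455.9, 202.3, 42.8]
eef_rot: [3.141, -0.0, 1.375]
wrist_force: [0.1, -2.3, 1.8]
finger_gap: 63.8
finger_force: 40.0
```

View pics/m3.png

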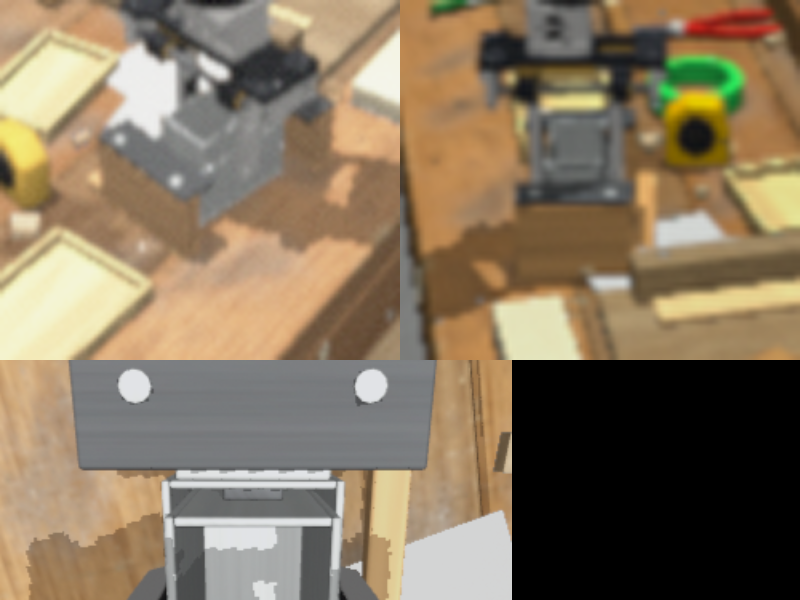

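The pair sits in the fork, with the lip visible under the near ledge (around (250,470) in the crop) and centred between the ledges. Next I'll release it and regrip the inner bin above the outer rim.

```bash

python3 -m creep '[[1,[0,0,0],0],[1,[0,0,0],0],[1,[0,0,0],0],[1,[0,0,0],0],[1,[0,0,0],0],[1,[0,0,0],0],[1,[0,0,0],0],[1,[0,0,-1.5],0],[1,[0,0,-3],0],[1,[0,0,-3.4],0],[1,[0,0,-3.4],0],[1,[0,0,-3.4],0]]'
python3 -m creep '[[-1,[0,0,0],0],[-1,[0,0,0],0],[-1,[0,0,0],0],[-1,[0,0,0],0],[-1,[0,0,0],0],[-1,[0,0,0],0],[-1,[0,0,0],0],[-1,[0,0,0],0],[-1,[0,0,0],0]]' 55
```

```text
clock: 11.0
eef_pos: [455.6, 202.2, 75.9]
eef_rot: [-3.141, 0.0, 1.374]
wrist_force: [-0.6, 0.0, -0.6]
finger_gap: 94.1
finger_force: 0.0
clock: 11.9
eef_pos: [455.9, 202.3, 76.4]
eef_rot: [3.141, -0.0, 1.374]
wrist_force: [0.9, 0.2, -1.4]
finger_gap: 52.4
finger_force: 55.0
```

```bash

python3 -m creep '[[-1,[0,0,-0.3],0],[-1,[0,0,-0.6],0],[-1,[0,0,-0.9],0],[-1,[0,0,-1.2],0],[-1,[0,0,-1.5],0],[-1,[0,0,-2],0]]'
python3 -m creep '[[-1,[0,0,-0.5],0],[-1,[0,0,-1],0],[-1,[0,0,-1.5],0],[-1,[0,0,-2],0],[-1,[0,0,-2.5],0],[-1,[0,0,-3],0],[-1,[0,0,-4],0],[-1,[0,0,-5.5],0],[-1,[0,0,-8],0],[-1,[0,0,-8],0],[-1,[0,0,-8],0]]'
```

```text
clock: 12.5
eef_pos: [455.2, 202.1, 96.0]
eef_rot: [-3.14, 0.001, 1.374]
wrist_force: [-0.7, 0.4, -16.0]
finger_gap: 52.5
finger_force: 55.0
clock: 13.6
eef_pos: [456.5, 202.5, 177.5]
eef_rot: [3.139, -0.002, 1.374]
wrist_force: [-0.1, -0.1, -2.4]
finger_gap: 52.5
finger_force: 55.0
```

```bash

python3 -m creep '[[-1,[0.5,3,0],-0.5],[-1,[1,6,0],-1],[-1,[1.5,9,0],-1.5],[-1,[2,12,0],-2],[-1,[2.5,15,0],-2.5],[-1,[3.18,18,0],-3],[-1,[3.18,20.2,0],-3.55],[-1,[3.18,20.2,0],-3.55],[-1,[3.18,20.2,0],-3.55],[-1,[3.18,20.2,0],-3.55]]'
python3 - <<'E'
from h import *
s=manip.read_state();print(s['eef_pos'],s['eef_rot'])
snap('wrist','w7')
snap('side','d7');snap('scene','s7')
b=cv2.imread('pics/s7.png')[180:280,150:290];c=cv2.imread('pics/d7.png')[120:210,200:320];a=cv2.imread('pics/w7.png')
m=np.hstack([cv2.resize(b,(400,286),interpolation=2),cv2.resize(c,(400,286),interpolation=2)])
m=np.vstack([m,np.hstack([cv2.resize(a[60:300,56:456],(500,300)),np.zeros((300,300,3),np.uint8)])])
cv2.imwrite('pics/m4.png',m)
E
```

```text
clock: 14.6
eef_pos: [659.5, 194.3, 176.1]
eef_rot: [-3.141, -0.0, 1.684]
wrist_force: [-0.4, 0.1, -1.3]
finger_gap: 52.4
finger_force: 55.0
[659.50110275 194.32201344 176.14692903] [-3.14096300e+00 -5.45961649e-05  1.68386747e+00]
```

View pics/m4.png

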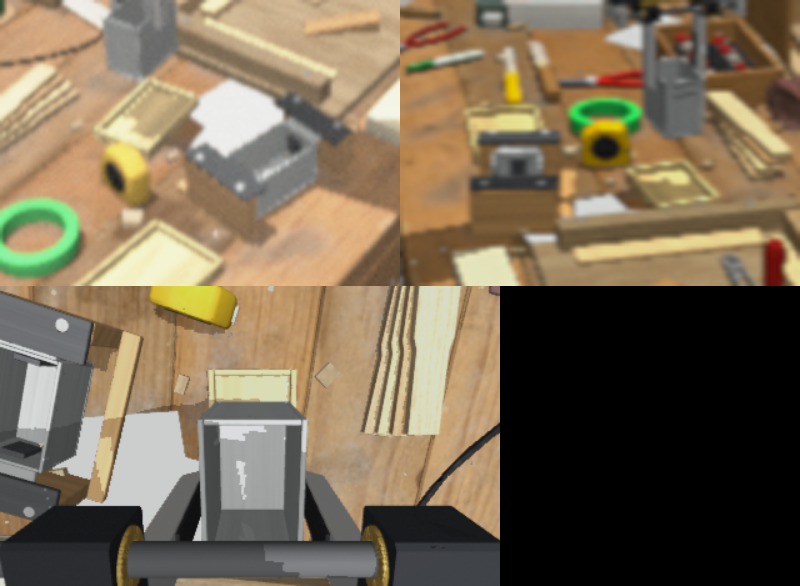

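The small bin hangs upright and lined up over the small tray, and the large bin has stayed in the fork. I'll lower the small bin.

```bash

python3 -m creep '[[-1,[0,0,4],0],[-1,[0,0,7],0],[-1,[0,0,8.5],0],[-1,[0,0,9.2],0],[-1,[0,0,9.2],0]]'
python3 -m creep '[[-1,[0,0,0.2],0],[-1,[0,0,0.4],0],[-1,[0,0,0.4],0]]' 15
```

```text
clock: 15.25
eef_pos: [660.3, 194.2, 84.7]
eef_rot: [3.142, -0.0, 1.684]
wrist_force: [0.1, 0.6, -1.5]
finger_gap: 52.2
finger_force: 55.0
clock: 15.55
eef_pos: [660.4, 194.1, 81.0]
eef_rot: [3.141, -0.0, 1.684]
wrist_force: [0.3, -0.0, -1.2]
finger_gap: 52.7
finger_force: 15.0
```

```bash

python3 -m creep '[[-1,[0,0,0.1],0],[-1,[0,0,0.2],0],[-1,[0,0,0.25],0],[-1,[0,0,0.25],0]]'
```

```text
clock: 15.95
eef_pos: [660.4, 194.1, 79.4]
eef_rot: [3.141, -0.0, 1.684]
wrist_force: [-4.0, -1.6, 8.8]
finger_gap: 52.7
finger_force: 15.0
```

```bash

python3 -m creep '[[1,[0,0,0],0],[1,[0,0,0],0],[1,[0,0,0],0],[1,[0,0,0],0],[1,[0,0,0],0],[1,[0,0,-3],0],[1,[0,0,-7],0],[1,[0,0,-10],0],[1,[0,0,-10],0],[1,[0,0,-10],0]]'
python3 -m creep '[[1,[1,-4,0],1],[1,[2,-8,0],2],[1,[3.1,-12,0],3.55],[1,[3.1,-16,0],3.55],[1,[3.1,-20.2,0],3.55],[1,[3.1,-20.2,0],3.55],[1,[3.1,-20.2,0],3.55],[1,[3.1,-20.2,0],3.55],[1,[3.1,-20.2,0],3.55]]'
python3 - <<'E'
from h import *
s=manip.read_state();print(s['eef_pos'],s['eef_rot'])
snap('wrist','w8');snap('scene','s8');snap('side','d8')
a=cv2.imread('pics/w8.png');b=cv2.imread('pics/s8.png')[180:280,150:290]
m=np.vstack([cv2.resize(b,(500,290),interpolation=2),cv2.resize(a[50:290,56:456],(500,300))])
cv2.imwrite('pics/m5.png',m)
E
```

```text
clock: 16.95
eef_pos: [660.2, 194.1, 177.9]
eef_rot: [3.141, -0.0, 1.684]
wrist_force: [0.1, -0.1, -0.4]
finger_gap: 94.0
finger_force: 0.0
clock: 17.85
eef_pos: [456.7, 202.0, 177.4]
eef_rot: [-3.141, 0.0, 1.374]
wrist_force: [-0.3, 0.1, 0.5]
finger_gap: 93.9
finger_force: 0.0
[456.66935151 201.95286136 177.3962663 ] [-3.14098309e+00  3.69762892e-04  1.37402265e+00]
```

View pics/m5.png

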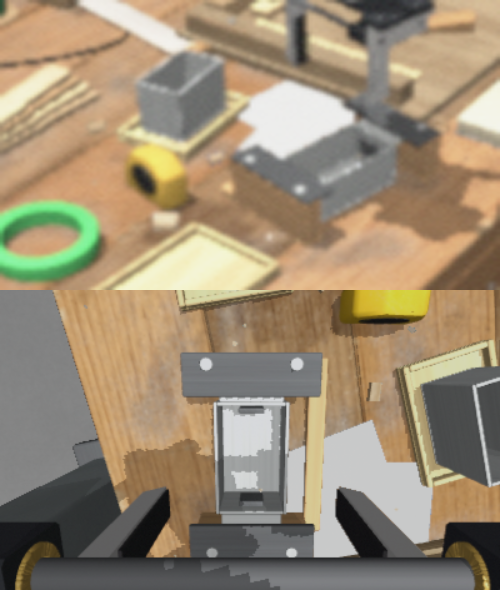

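The small bin stands in its tray, and the large bin is alone and square in the fork. That was the tenth and last picture, so from here I'll rely on measured state and code.

```bash

python3 -m creep '[[1,[0,0,4],0],[1,[0,0,7],0],[1,[0,0,9],0],[1,[0,0,11],0],[1,[0,0,12.5],0],[1,[0,0,13.5],0],[1,[0,0,13.5],0],[1,[0,0,13.5],0]]'
python3 -m creep '[[-1,[0,0,0],0],[-1,[0,0,0],0],[-1,[0,0,0],0],[-1,[0,0,0],0],[-1,[0,0,0],0],[-1,[0,0,0],0],[-1,[0,0,0],0],[-1,[0,0,-0.25],0],[-1,[0,0,-0.25],0]]' 30
```

```text
clock: 18.8
eef_pos: [456.3, 202.1, 43.4]
eef_rot: [3.141, -0.0, 1.374]
wrist_force: [-0.6, 0.4, 0.6]
finger_gap: 94.0
finger_force: 0.0
clock: 19.7
eef_pos: [455.9, 201.9, 45.4]
eef_rot: [-3.141, 0.0, 1.375]
wrist_force: [-0.3, 0.4, -3.4]
finger_gap: 63.7
finger_force: 30.0
```

```bash

python3 -m creep '[[-1,[0,-1,0],0],[-1,[0,-2.5,0],0],[-1,[0,-4,0],0],[-1,[0,-5.5,0],0],[-1,[0,-7,0],0],[-1,[0,-9,0],0],[-1,[0,-10.6,0],0],[-1,[0,-10.6,0],0],[-1,[0,-10.6,-3],0],[-1,[0,-10.6,-6],0],[-1,[0,-10.6,-10],0],[-1,[0,-10.6,-10],0]]'
python3 -m creep '[[-1,[3,1.1,0],0],[-1,[6,2.2,0],0],[-1,[10,3.6,0],-0.5],[-1,[14,5.1,0],-1],[-1,[18,6.5,0],-1.78],[-1,[22,8,0],-1.78],[-1,[22,8,0],-1.78],[-1,[22,8,0],-1.78]]'
```

```text
clock: 20.9
eef_pos: [354.1, 223.5, 149.7]
eef_rot: [3.136, -0.005, 1.374]
wrist_force: [0.0, -0.7, -4.0]
finger_gap: 63.8
finger_force: 30.0
clock: 21.7
eef_pos: [473.2, 422.6, 143.2]
eef_rot: [-3.14, 0.002, 1.53]
wrist_force: [-0.5, -1.0, -3.6]
finger_gap: 63.8
finger_force: 30.0
```

```bash

python3 -m creep '[[-1,[0,0,4],0],[-1,[0,0,7],0],[-1,[0,0,8.5],0],[-1,[0,0,9.2],0],[-1,[0,0,9.2],0]]'
python3 -m creep '[[-1,[0,0,0.2],0],[-1,[0,0,0.35],0],[-1,[0,0,0.4],0],[-1,[0,0,0.4],0]]' 12
```

```text
clock: 22.2
eef_pos: [473.5, 422.5, 53.6]
eef_rot: [-3.142, 0.0, 1.529]
wrist_force: [-0.1, 0.1, -3.3]
finger_gap: 63.7
finger_force: 30.0
clock: 22.6
eef_pos: [473.5, 422.9, 49.8]
eef_rot: [3.141, -0.0, 1.53]
wrist_force: [-1.3, 0.2, -3.5]
finger_gap: 63.8
finger_force: 12.0
```

```bash

python3 -m creep '[[-1,[0,0,0.1],0],[-1,[0,0,0.15],0],[-1,[0,0,0.15],0]]'
```

```text
clock: 22.9
eef_pos: [473.6, 423.0, 49.2]
eef_rot: [3.141, -0.001, 1.53]
wrist_force: [-4.4, -3.0, 7.7]
finger_gap: 64.2
finger_force: 12.0
```

```bash

python3 -m creep '[[1,[0,0,0],0],[1,[0,0,0],0],[1,[0,0,0],0],[1,[0,0,0],0],[1,[0,0,0],0],[1,[0,0,0],0],[1,[0,0,-3],0],[1,[0,0,-7],0],[1,[0,0,-11],0],[1,[-4,0,-15],0],[1,[-8,0,-19],0],[1,[-12,0,-20],0]]'
python3 -m creep '[[1,[-3,0,0],0],[1,[-3,0,0],0],[1,[-3,0,0],0],[1,[-3,0,0],0]]'
python3 - <<'E'
from h import *
s=manip.read_state();print(s['eef_pos'],s['finger_gap'],s['wrist_force'])
im,_=snap('wrist','w9')
# residual of steel colour (low saturation) around each bin: centroid of the grey blob vs. predicted rim quad
hsv=cv2.cvtColor(im,cv2.COLOR_RGB2HSV); g=((hsv[:,:,1]<40)).astype(np.uint8)
for n,c,yaw,w,l,z in [('large',(474,422.5),-2.37,64,130,66),('small',(660,194),6.5,53,84,87)]:
    r=R.from_euler('z',yaw,degrees=True).as_matrix()[:2,:2]
    q=np.array([proj('w9',[*(np.array(c)+r@[a*w/2,b*l/2]),z]) for a,b in [(-1,1),(1,1),(1,-1),(-1,-1)]])
    m=cv2.fillPoly(np.zeros(g.shape,np.uint8),[q.astype(int)],1)
    ring=cv2.dilate(m,np.ones((25,25)))
    k,lab,st,ce=cv2.connectedComponentsWithStats(g*ring); i=1+np.argmax(st[1:,4])
    rr=cv2.minAreaRect(cv2.findContours((lab==i).astype(np.uint8),0,1)[0][0])
    print(n,q.round(0).tolist(),'grey frac in quad',g[m>0].mean(),'blob',st[i],'rect->world',rr,onz('w9',*rr[0],z).round(1))
E
```

```text
clock: 24.1
eef_pos: [468.7, 305.3, 249.8]
eef_rot: [3.138, -0.002, 1.531]
wrist_force: [0.8, 0.5, 0.4]
finger_gap: 93.8
finger_force: 0.0
clock: 24.5
eef_pos: [467.3, 276.4, 246.6]
eef_rot: [-3.141, 0.0, 1.53]
wrist_force: [0.3, -0.8, -0.1]
finger_gap: 93.9
finger_force: 0.0
[467.33611695 276.39508988 246.57716511] 93.91060544081411 [ 0.2672803  -0.7757704  -0.06214858]
large [[230.0, -9.0], [286.0, -9.0], [284.0, 111.0], [232.0, 111.0]] grey frac in quad 0.9575757575757575 blob [ 231    0   57  115 5927] rect->world ((259.0, 57.0), (114.0, 56.0), 90.0) [475.1 419.   66. ]
small [[386.0, 207.0], [428.0, 201.0], [429.0, 260.0], [389.0, 266.0]] grey frac in quad 0.9279628195197521 blob [ 373  190   68   88 4585] rect->world ((406.5873107910156, 233.2456512451172), (87.14114379882812, 66.46697235107422), 87.1375961303711) [658.4 195.6  87. ]
```

```bash
python3 -c "
from cell import manip
print(manip.sign_off())"
```

```text
the job is handed in; nothing more can be done
None
```

I handed the job in at about 25 s: the pair was separated in the fork, and by the last measurements the small bin is in the small tray and the large bin in the large tray, each near centre and released; the sign-off gave no verdict.

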